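# Brake lever check on a scooter handlebar

## Task

Check both brakes of the scooter handlebar on the stand, one at a time, the left lever first and then the right (left and right as for someone standing at the robot's side of the bar). With the outside of your fingers gently press the lever in towards its grip until it comes to its firm stop short of the bar, keep it there for a good second, then let it spring all the way back out before going to the other one. Grasp nothing, keep the fingers off the grips and the thumb throttle, do not shift anything lying around, and finish clear of everything.

Things in the scene. Friction and masses are not known exactly. Their poses are not given: they have to be found in the camera images.
- handlebar: Scooter handlebar fixed rigidly on a bench stand. Origin on the table under the stem. Own y runs along the bar to the left grip; own x is level, from the bar to the side where both brake levers stick out (away from the robot). Plywood foot 200 x 160 x 30 mm, bar 440 mm long, 23 mm thick, its axis 180 mm above the table; nothing on it is higher than 210 mm. Loose things round it stay under 110 mm.
- left_lever (a joint): Left brake lever, on an upright pivot 30 mm in front (+x) of the bar axis, 75 mm to +y of the stem. 0 rad = sprung fully out; grows as pressed in (counter-clockwise from above); firm stop at 0.30 rad, blade then 13 (near the pivot) to 20 mm (tip) clear of the grip. Springs back. Pushed 85 mm from the pivot it starts at about 2.3 N and reaches the stop at about 7.2 N.
- left_blade (a point): Aluminium blade of the left brake lever, 126 mm long from the pivot with a 17 mm round end, 10 thick, 18 tall. Origin: the push point, on its outer face 85 mm from the pivot, mid height, 180 mm above the table. Own x is level, square out of that face: press along -x. Own +y runs to the free end, 41 mm on. Own x is turned clockwise from the handlebar's x by 0.42 rad when out, 0.12 at the stop; travel 25 mm.
- left_grip: Black rubber grip on the left end of the bar, 113 mm long, 32 mm thick with a 38 mm flange at the outer end. Origin at its centre, on the bar axis 180 mm above the table; own y along the bar. Not to be touched.
- right_lever (a joint): Right brake lever, on an upright pivot 30 mm in front (+x) of the bar axis, 75 mm to -y of the stem. 0 rad = sprung fully out; grows as pressed in (clockwise from above); firm stop at 0.30 rad, blade then 13 (near the pivot) to 20 mm (tip) clear of the grip. Springs back. Pushed 85 mm from the pivot it starts at about 2.3 N and reaches the stop at about 7.2 N.
- right_blade (a point): Aluminium blade of the right brake lever, 126 mm long from the pivot with a 17 mm round end, 10 thick, 18 tall. Origin: the push point, on its outer face 85 mm from the pivot, mid height, 180 mm above the table. Own x is level, square out of that face: press along -x. Own -y runs to the free end, 41 mm on. Own x is turned counter-clockwise from the handlebar's x by 0.42 rad when out, 0.12 at the stop; travel 25 mm.
- right_grip: Black rubber grip on the right end of the bar, 113 mm long, 32 mm thick with a 38 mm flange at the outer end. Origin at its centre, on the bar axis 180 mm above the table; own y along the bar. Not to be touched.
- throttle (a joint): Small sprung grey thumb throttle paddle (10 x 30 x 20 mm) under the bar on the side away from the levers, between stem and right grip. 0 = released, grows to 0.6 rad as pressed. Leave alone.
- oil_bottle: Bystander, loose: small white bottle with a black cap, 42 mm across, 105 mm tall, standing under or near the left grip. Origin: centre of its underside.
- mug: Bystander, loose: white mug, 76 mm across, 85 mm tall, near the right lever's outer end. Origin: centre of its underside.
- wrench: Bystander, loose: steel wrench, 150 mm long, lying flat beyond the stand, on the lever side. Origin on its underside, long axis own x.
- tape_roll: Bystander, loose: black roll of tape, 64 mm across, 22 mm tall, lying flat below the left lever. Origin: centre of its underside.
- phone: Bystander, loose: black slab phone, 72 x 148 x 9 mm, lying under the right grip. Origin: centre of its underside.
- parts_tray: Bystander, loose: shallow grey open tray, 90 x 70 x 28 mm. Origin: centre of its underside.
- screwdriver: Bystander, loose: screwdriver, 170 mm long, lying beyond the stand, on the lever side. Origin on its underside, long axis own x.

How it is judged:
By the outcome, as a careful person would: the job done as asked, in the order asked, and still so for the second after the job is handed in, with the robot touching nothing.
It also fails if it takes over 54 s, if anything falls off the work surface, if the arm or the gripper's body presses on something with over 40 N, if the wrist force passes 120 N, or if a joint passes its speed limit or range.

## Robot

A 7-joint arm with a two-finger parallel gripper is mounted at the origin on the work surface. World frame = base frame: x ahead of the robot, y to its left, z up, the work surface at z = 0. Lengths are in m, angles in rad, forces in N, time in s.
With the tool pointing down it reaches from about 0.425 to 0.95 m from the base axis. Payload 4.7 kg.
Tool frame: the origin (TCP) lies at the very end of the fingers, on their centre line; the grasp point (between the pads) lies 19 mm behind it; z points along the fingers, y is the direction in which the jaws open and shut (so a half turn about z gives the same grasp; the last joint's range is limited). The gripper opens to 85 mm and grips with 20 to 120 N. Pads are 22 mm wide; open, the fingers measure 114 mm over their backs; the gripper's body (76 mm by 85 mm) begins 54 mm behind the grasp point. The pads swing forward as they close: fully open they stand 13 mm farther back than shut.
Start: joints at [1.14, 0.469, -0.049, 1.532, 0.024, 1.141, -0.082], TCP at [0.264, -0.621, 0.231] pointing down, gripper open.
Joint ranges: [-2.59, 2.59], [-0.33, 1.99], [-1.39, 1.29], [0.1, 2.45], [-1.04, 4.18], [0.21, 1.99], [-2.66, 2.66]. Speed limits (rad/s): [2.57, 2.57, 3.14, 3.14, 3.14, 3.14, 3.14].

## Interface

Orientations are given as a unit quaternion [x, y, z, w].
In Python, from cell import r, cams gives the robot as it stands.
- The arm moves only by the tool play_rows, never from a script. Its argument "rows" is a list of rows, each an object with "linear": the shift along the world's x, y, z in cm, a list of three; "turn": the turn, a rotation vector about the world's x, y, z in rad, a list of three; "hand": the opening, from 0 (shut) to 1 (fully open). A call has 1 to 10 rows; each row shifts and turns the commanded pose from where the row before left it; what a row does not reach is not made up. A row lasts 1/8 s, in which the tool goes at most 62.5 mm and 10.7 degrees, less where a joint would pass 70% of its speed; a pose out of reach is approached as far as the arm can. A call with a gripper value outside its range is refused whole. The fingers move at their own pace and stop on an object; the grip force is fixed at half the most. Time passes only in rows, so rows that do not move let the fingers close. It gives the time, the measured TCP pose, the force and the opening at its end, in the units of the state.
- r.sense(): the state, without advancing time (a new reading comes with each control period).
- cams.read_camera(name): name is "side" or "top" or "wrist"; returns the picture (384x512x3 uint8, red, green, blue); there is no depth.
- cams.get_calibration(name): a dict with "intrinsics" (3x3 intrinsics, pixels), "rvec" (rotation vector, rad) and "tvec" (3), from world to camera coordinates, as OpenCV has them. Camera axes: x right, y down, z forward; pixel columns grow to the right and rows downward; lengths in m; the calibration is good to about 2 mm. A picture is of the moment at which its call begins: read the wrist's pose just before it. get_calibration takes no time and is no camera call; for the wrist camera it gives the pose at the moment of the call.
- r.hand_in(): hands the job in, once; it reports no verdict.
The state is a dict: "clock": time; "joints": joint angles; "qvel": joint speeds; "tau": joint torques, N m; "tcp_pos": TCP position; "tool_rot": TCP orientation; "contact_force": force on the tool from outside, world axes, zero at the start; "ft_torque": the same for the moment, N m; "width": opening from 0.0 (shut) to 1.0 (fully open).
Only numpy, scipy, OpenCV 4.12 (cv2) and the standard library are available. Lean on these libraries where they do the work, as an engineer would, in place of code of your own. Each camera call takes 0.05 s, during which the arm holds its last target.

## Working session

There is one attempt and no reset: what is moved stays moved. The work goes in short steps, Python scripts to look and compute and a tool call to move; the robot and the scene stay as the last step left them, time stands still between calls to the robot, and variables do not carry over. Pictures are saved under pics/ and viewed, and the job is handed in when it is done.

Besides the shell and the picture viewer there is one more tool, called after ">>>" as a command line: name --argument value ..., lists and objects as JSON in quotes. play_rows: Moves the arm, as the interface text tells. Its arguments: {"type":"object","properties":{"rows":{"type":"array"}},"required":["rows"]}

```bash
ls; mkdir -p pics; python3 - <<'E'
from cell import r,cams
import cv2
print(r.sense())
for n in ["side","top","wrist"]:
    c=cams.get_calibration(n); print(n,c)
    im=cams.read_camera(n); cv2.imwrite(f"pics/{n}0.png",im[:,:,::-1])
E
```

```text
pics
{'clock': 0.0, 'joints': array([ 1.14007243,  0.46941296, -0.04860652,  1.53370063,  0.02411925,
        1.14099515, -0.08227608]), 'qvel': array([-0.00055833, -0.00020928, -0.00047219,  0.00134619, -0.0010043 ,
        0.0005174 , -0.0006971 ]), 'tau': array([-1.35718456e-03, -5.10304356e+01, -4.75800969e-02, -2.37713081e+01,
        1.06710909e-02,  7.63536635e-03,  9.98642662e-07]), 'tcp_pos': array([ 0.26377248, -0.62069063,  0.23027782]), 'tool_rot': array([ 9.79877147e-01,  1.99599212e-01, -2.33354452e-04, -9.36169269e-04]), 'contact_force': array([ 0.85581681, -0.2918611 ,  0.36935456]), 'ft_torque': array([-0.0453529 , -0.01041347,  0.02957563]), 'width': 0.9992068875213139}
side {'intrinsics': array([[428.95274289,   0.        , 257.53015325],
       [  0.        , 428.95274289, 188.57231805],
       [  0.        ,   0.        ,   1.        ]]), 'rvec': array([ 2.39979249, -0.17913933,  0.08681901]), 'tvec': array([-0.57964511,  0.17962804,  0.9043486 ])}
top {'intrinsics': array([[455.5107793 ,   0.        , 254.26521093],
       [  0.        , 455.5107793 , 194.84585267],
       [  0.        ,   0.        ,   1.        ]]), 'rvec': array([ 2.15946341, -2.09506594,  0.22529699]), 'tvec': array([0.01488778, 0.60490413, 1.03618447])}
wrist {'intrinsics': array([[345.49204932,   0.        , 252.65852261],
       [  0.        , 345.49204932, 194.96073354],
       [  0.        ,   0.        ,   1.        ]]), 'rvec': array([-2.40268651,  1.59035505,  0.2432552 ]), 'tvec': array([-0.67303338, -0.03761198,  0.37978685])}
```

View pics/side0.png

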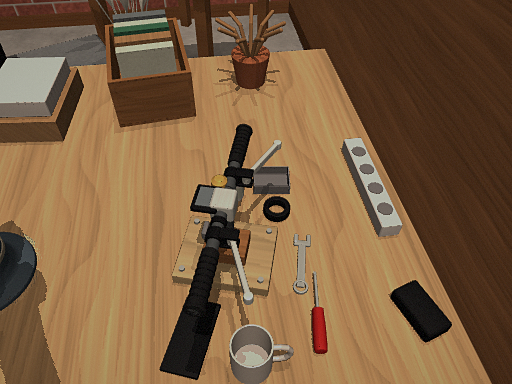

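View pics/top0.png

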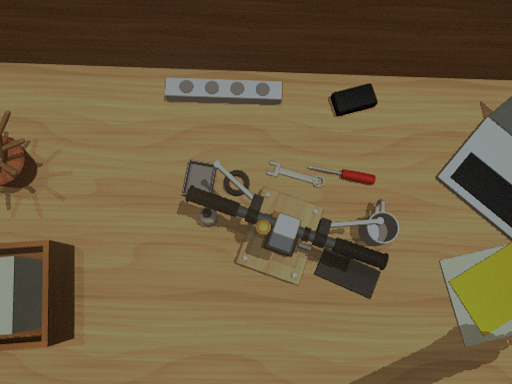

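View pics/wrist0.png

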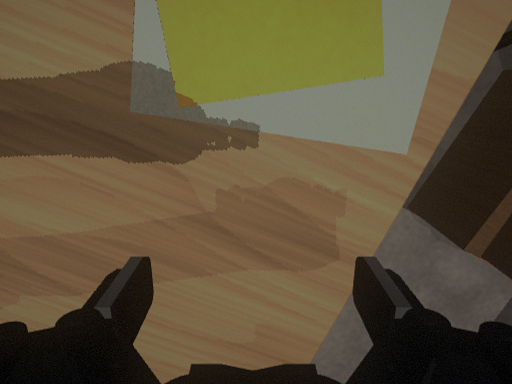

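The top view shows the bar from about (190,193) on the left to (383,260) on the right. The left lever tip is near (217,165) and the right tip near (380,221). I'll enlarge both views.

```bash
python3 - <<'E'
import cv2
t=cv2.imread("pics/top0.png"); s=cv2.imread("pics/side0.png")
def crop(im,x0,y0,x1,y1,k,name):
    c=cv2.resize(im[y0:y1,x0:x1],None,fx=k,fy=k,interpolation=cv2.INTER_CUBIC)
    c=cv2.convertScaleAbs(c,alpha=1.4,beta=15)
    for x in range((x0//20+1)*20,x1,20):
        cv2.line(c,((x-x0)*k,0),((x-x0)*k,6),(0,0,255),1); cv2.putText(c,str(x),((x-x0)*k-10,18),0,.4,(0,0,255),1)
    for y in range((y0//20+1)*20,y1,20):
        cv2.line(c,(0,(y-y0)*k),(6,(y-y0)*k),(0,0,255),1); cv2.putText(c,str(y),(8,(y-y0)*k+4),0,.4,(0,0,255),1)
    cv2.imwrite(name,c)
crop(t,180,150,300,240,6,"pics/tL.png")
crop(t,280,195,400,285,6,"pics/tR.png")
crop(s,170,110,300,220,5,"pics/sL.png")
crop(s,170,205,300,315,5,"pics/sR.png")
E
```

```text
(no output)
```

View pics/tL.png

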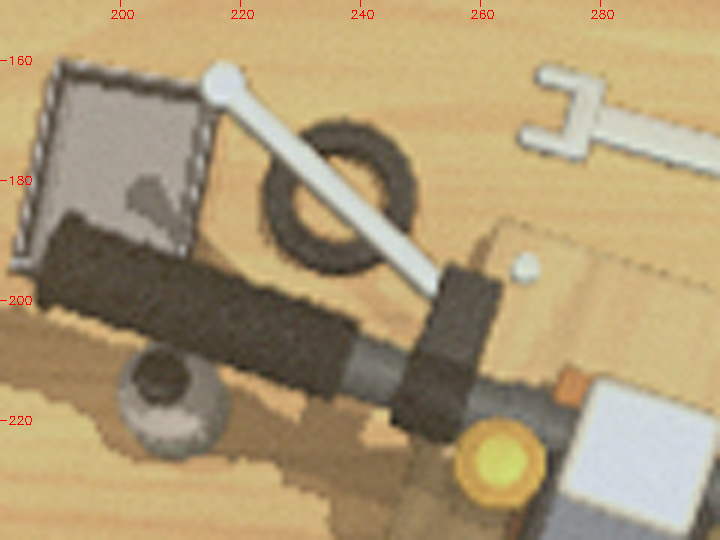

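View pics/tR.png

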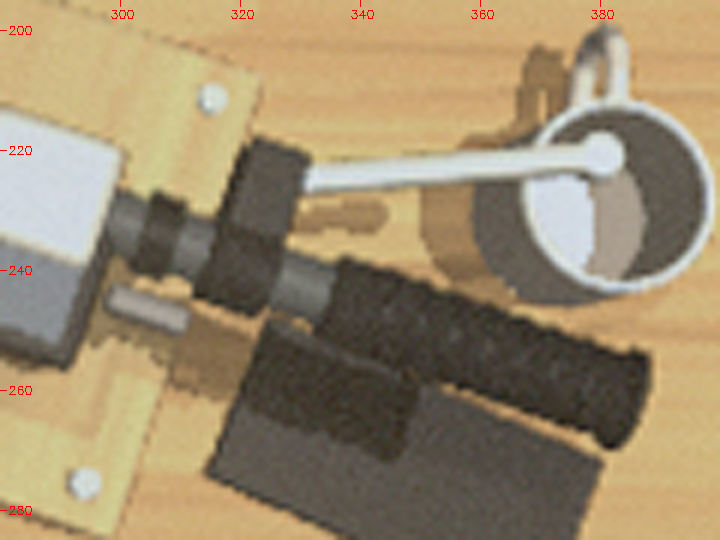

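View pics/sL.png

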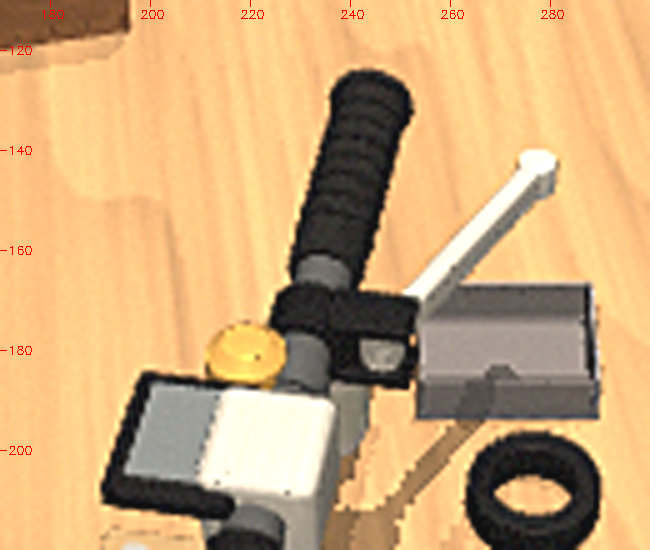

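View pics/sR.png

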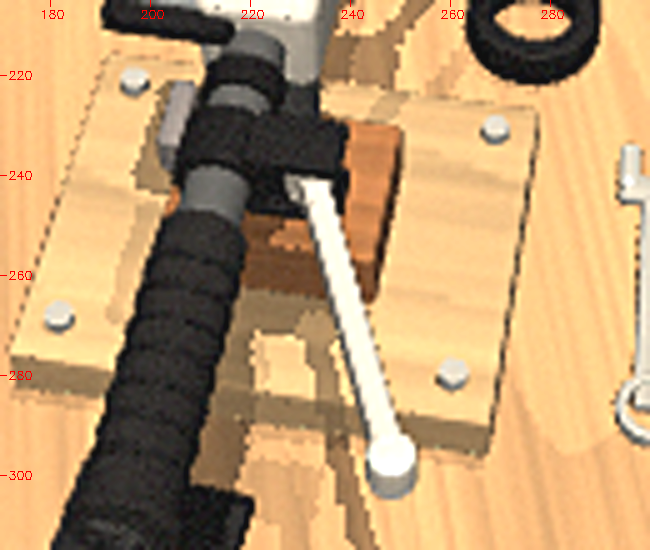

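```bash
cat > h.py <<'E'
import numpy as np,cv2
from cell import r,cams
def ray(n,uv,z):
    c=cams.get_calibration(n);R=cv2.Rodrigues(c["rvec"])[0];t=c["tvec"]
    d=R.T@np.linalg.inv(c["intrinsics"])@np.array([*uv,1.]);o=-R.T@t
    return o+d*(z-o[2])/d[2]
def proj(n,P):
    c=cams.get_calibration(n)
    return cv2.projectPoints(np.atleast_2d(np.array(P,float)),c["rvec"],c["tvec"],c["intrinsics"],None)[0][:,0]
E
python3 - <<'E'
from h import *
obs=[("top",(216.7,163.5),'LT'),("top",(380.4,220.5),'RT'),("side",(277.2,142.3),'LT'),("side",(247.8,296.8),'RT'),
("top",(188.3,193.3),'LE'),("top",(384.5,261.5),'RE')]
for n,uv,k in obs: print(n,k,ray(n,uv,.189 if k[1]=='T' else .18))
def model(k,p):
    x,y,a,L=p
    s=1 if k[0]=='L' else -1
    if k[1]=='T': q=np.array([.03+L*np.sin(.42),s*(.075+L*np.cos(.42)),.189])
    else: q=np.array([0,s*.222,.18])
    c,sn=np.cos(a),np.sin(a)
    return np.array([x+c*q[0]-sn*q[1],y+sn*q[0]+c*q[1],q[2]])
from scipy.optimize import least_squares
f=lambda p:np.concatenate([proj(n,model(k,p))[0]-uv for n,uv,k in obs])
s=least_squares(f,[.5,0,0,.12]);print(s.x);print(f(s.x).reshape(-1,2).round(1))
E
```

```text
top LT [0.64417544 0.11727449 0.189     ]
top RT [ 0.53222729 -0.23125522  0.189     ]
side LT [0.64415621 0.11369152 0.189     ]
side RT [ 0.53241147 -0.23465386  0.189     ]
top LE [0.57914251 0.17530311 0.18      ]
top RE [ 0.44759416 -0.24034914  0.18      ]
[ 0.51356113 -0.03384218 -0.30924665  0.11913441]
[[-0.  -0.1]
 [ 0.7 -0.1]
 [-0.2 -1.1]
 [-0.1 -1.1]
 [-1.  -0.9]
 [ 2.4  0.8]]
```

The model fits to within about 2 px. The handlebar origin is near (0.514, -0.034) with yaw -0.309. Next I'll work out the press poses.

```bash
cat >> h.py <<'E'
O=np.array([.5136,-.0338]);A=-.309
def Rz(a): return np.array([[np.cos(a),-np.sin(a)],[np.sin(a),np.cos(a)]])
def piv(s): return O+Rz(A)@[.03,s*.075]
def tcp(s,th,gap=0,half=.0145,d=.085):
    a=A-s*(.42-th)      # blade own x dir
    return piv(s)+Rz(a)@[.005+half+gap,s*d],a
E
python3 - <<'E'
from h import *
for s in (1,-1):
    print("piv",piv(s))
    for th,g in ((0,.03),(0,0),(.15,0),(.3,0)):
        p,a=tcp(s,th,g);print(s,th,g,p.round(4),"ang",round(a,3),"reach",np.hypot(*p).round(3))
c=cams.get_calibration("wrist");R=cv2.Rodrigues(c["rvec"])[0]
st=r.sense();from scipy.spatial.transform import Rotation as Q
print("cam in tool",Q.from_quat(st["tool_rot"]).inv().apply(-R.T@c["tvec"]-st["tcp_pos"]))
M=Q.from_quat(st["tool_rot"]).as_matrix();print(M.round(3),np.arctan2(M[1,1],M[0,1]))
E
```

```text
piv [0.56498711 0.02852468]
1 0 0.03 [0.6585 0.0589] ang -0.729 reach 0.661
1 0 0 [0.6362 0.0789] ang -0.729 reach 0.641
1 0.15 0 [0.6278 0.089 ] ang -0.579 reach 0.634
1 0.3 0 [0.6181 0.0977] ang -0.429 reach 0.626
piv [ 0.51937118 -0.11437105]
-1 0 0.03 [ 0.578  -0.1934] ang 0.111 reach 0.609
-1 0 0 [ 0.5482 -0.1967] ang 0.111 reach 0.582
-1 0.15 0 [ 0.5355 -0.2001] ang -0.039 reach 0.572
-1 0.3 0 [ 0.5226 -0.2015] ang -0.189 reach 0.56
cam in tool [ 0.07630992 -0.00108388 -0.14244917]
[[ 0.92   0.391 -0.001]
 [ 0.391 -0.92   0.001]
 [-0.    -0.001 -1.   ]] -1.1690149350512216
```

>>> play_rows --rows '[{"linear":[1.5,2.5,2],"turn":[0,0,0.03],"hand":0},{"linear":[2.5,4.2,2],"turn":[0,0,0.03],"hand":0},{"linear":[2.5,4.2,0],"turn":[0,0,0.03],"hand":0},{"linear":[2.5,4.2,0],"turn":[0,0,0.03],"hand":0},{"linear":[2.5,4.2,0],"turn":[0,0,0.03],"hand":0},{"linear":[2.5,4.2,0],"turn":[0,0,0.03],"hand":0},{"linear":[2.5,4.2,0],"turn":[0,0,0.03],"hand":0},{"linear":[2.5,4.2,0],"turn":[0,0,0.03],"hand":0},{"linear":[2.5,4.2,0],"turn":[0,0,0.03],"hand":0},{"linear":[2.5,4.2,0],"turn":[0,0,0.03],"hand":0}]'

```text
clock: 1.4
tcp_pos: [0.5044, -0.2168, 0.2712]
tool_rot: [0.939, 0.344, -0.0, 0.0]
contact_force: [0.4, -0.3, 0.1]
width: -0.001
```

>>> play_rows --rows '[{"linear":[2.5,3.8,0],"turn":[0,0,0.02],"hand":0},{"linear":[2.5,3.8,0],"turn":[0,0,0.02],"hand":0},{"linear":[2.5,3.8,0],"turn":[0,0,0.02],"hand":0},{"linear":[2.5,3.8,0],"turn":[0,0,0.02],"hand":0},{"linear":[2.2,3.8,0],"turn":[0,0,0.02],"hand":0},{"linear":[2.0,3.8,0],"turn":[0,0,0.02],"hand":0},{"linear":[1.6,3.2,0],"turn":[0,0,0.02],"hand":0},{"linear":[0,1.3,0],"turn":[0,0,0],"hand":0},{"linear":[0,0,0],"turn":[0,0,0],"hand":0}]'

```text
clock: 2.52
tcp_pos: [0.6614, 0.0553, 0.271]
tool_rot: [0.912, 0.409, -0.0, -0.0]
contact_force: [-0.2, -0.3, -0.3]
width: 0.0
```

```bash
cat >> h.py <<'E'
def snap(n,tag,box=None,k=1):
    im=cams.read_camera(n)[:,:,::-1]
    if box: x0,y0,x1,y1=box; im=im[y0:y1,x0:x1]
    im=cv2.resize(np.ascontiguousarray(im),None,fx=k,fy=k,interpolation=cv2.INTER_CUBIC)
    cv2.imwrite(f"pics/{tag}.png",cv2.convertScaleAbs(im,alpha=1.4,beta=15))
def yaw():
    from scipy.spatial.transform import Rotation as Q
    M=Q.from_quat(r.sense()["tool_rot"]).as_matrix(); return np.arctan2(M[1,1],M[0,1])
E
python3 - <<'E'
from h import *
s=r.sense();print(s["clock"],s["tcp_pos"],yaw(),s["contact_force"],s["joints"].round(2))
snap("side","s1",(150,60,350,210),4);snap("wrist","w1")
E
```

```text
2.525 [0.66137647 0.05528005 0.27102333] -0.727725798149873 [-0.16161726 -0.33691987 -0.30125132] [ 0.15  0.46 -0.43  1.49  0.2   1.23 -1.04]
```

View pics/s1.png

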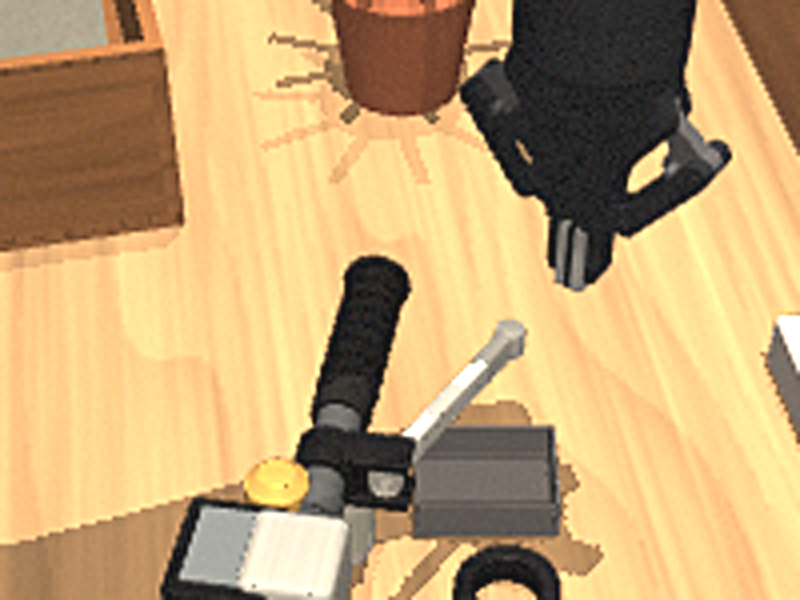

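View pics/w1.png

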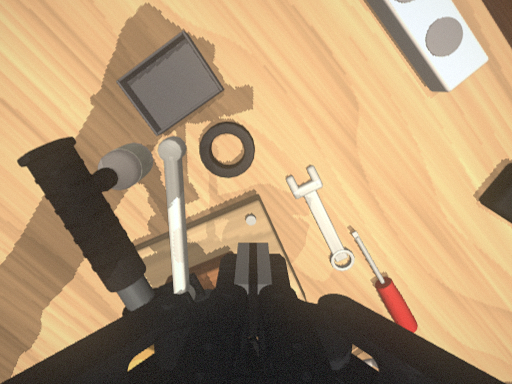

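The side view shows the shut fingertips clear of the lever, at crop (575,285), with the knuckle wings flaring only well above the tips. In the wrist view the left blade runs from (180,290) to its round end at (170,150). I'll check the model against this view.

```bash
python3 - <<'E'
from h import *
for s in (1,-1):
    a=A-s*.42
    for L in (.04,.085,.119):
        for off in (-.005,.005):
            p=piv(s)+Rz(a)@[off,s*L];print(s,L,off,proj("wrist",[*p,.189])[0].round(1))
E
python3 - <<'E'
import cv2
im=cv2.imread("pics/w1.png")[110:310,80:280]
cv2.imwrite("pics/w1c.png",cv2.resize(im,None,fx=3,fy=3,interpolation=cv2.INTER_CUBIC))
E
```

```text
1 0.04 -0.005 [169.5 260.2]
1 0.04 0.005 [183.3 260.2]
1 0.085 -0.005 [164.6 201.2]
1 0.085 0.005 [179.2 201.1]
1 0.119 -0.005 [160.5 151.9]
1 0.119 0.005 [175.8 151.9]
-1 0.04 -0.005 [289.3 466.3]
-1 0.04 0.005 [296.9 460.3]
-1 0.085 -0.005 [324.4 489.5]
-1 0.085 0.005 [332.1 483.8]
-1 0.119 -0.005 [349.7 506.1]
-1 0.119 0.005 [357.4 500.7]
```

View pics/w1c.png

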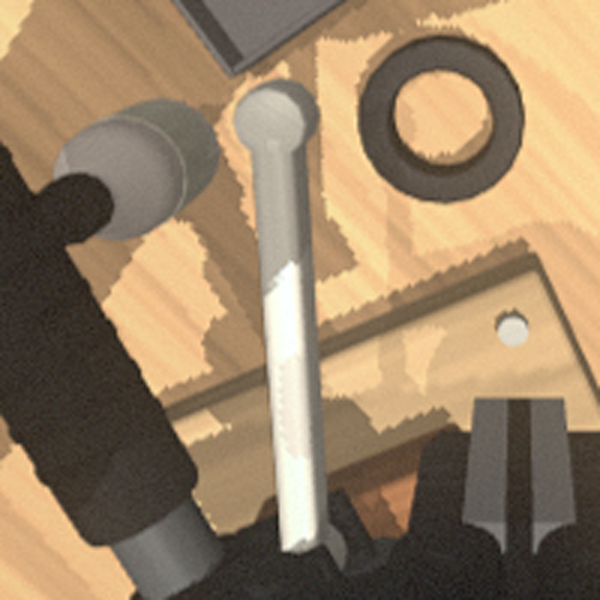

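>>> play_rows --rows '[{"linear":[0,0,-2.5],"turn":[0,0,0],"hand":0},{"linear":[0,0,-3.0],"turn":[0,0,0],"hand":0},{"linear":[0,0,-2.8],"turn":[0,0,0],"hand":0},{"linear":[0,0,-2.0],"turn":[0,0,0],"hand":0},{"linear":[-0.4,0.35,0],"turn":[0,0,0],"hand":0},{"linear":[-0.4,0.35,0],"turn":[0,0,0],"hand":0},{"linear":[-0.4,0.35,0],"turn":[0,0,0],"hand":0},{"linear":[-0.4,0.35,0],"turn":[0,0,0],"hand":0},{"linear":[-0.2,0.2,0],"turn":[0,0,0],"hand":0}]'

```text
clock: 3.75
tcp_pos: [0.6439, 0.0713, 0.1689]
tool_rot: [0.913, 0.409, 0.0, 0.0]
contact_force: [0.3, 0.5, 0.4]
width: 0.003
```

```bash
python3 - <<'E'
from h import *
s=r.sense();print(s["clock"],s["tcp_pos"],yaw(),s["contact_force"])
snap("side","s2",(200,90,350,210),5);snap("wrist","w2",(80,110,330,310),3)
print(tcp(1,0,0),s["tcp_pos"][:2]-tcp(1,0,0)[0], Rz(-A+.42)@(s["tcp_pos"][:2]-tcp(1,0,0)[0]))
E
```

```text
3.75 [0.643862   0.07125195 0.16885231] -0.7284653268166305 [0.27037702 0.51624254 0.3508846 ]
(array([0.63615155, 0.07893173]), -0.729) [ 0.00771044 -0.00767978] [ 0.01086645 -0.00059178]
```

View pics/s2.png

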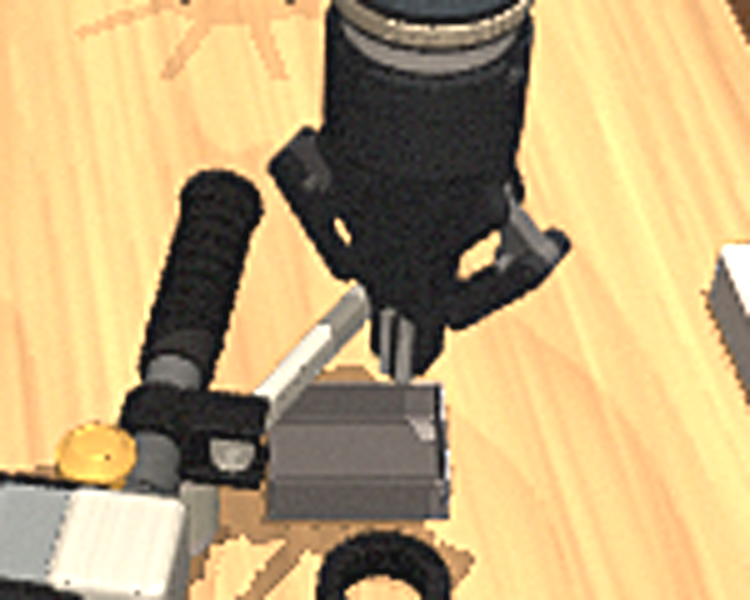

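View pics/w2.png

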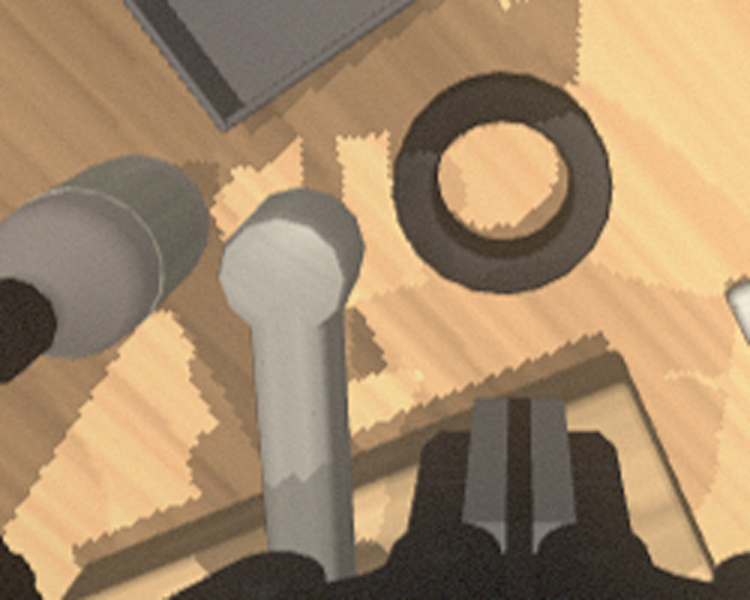

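>>> play_rows --rows '[{"linear":[-0.2,0.18,0],"turn":[0,0,0],"hand":0},{"linear":[-0.2,0.18,0],"turn":[0,0,0],"hand":0},{"linear":[-0.15,0.14,0],"turn":[0,0,0],"hand":0},{"linear":[-0.15,0.13,0],"turn":[0,0,0],"hand":0},{"linear":[-0.1,0.1,0],"turn":[0,0,0],"hand":0}]'

```text
clock: 4.47
tcp_pos: [0.6359, 0.0782, 0.1684]
tool_rot: [0.913, 0.409, 0.0, 0.0]
contact_force: [1.1, -0.3, 0.2]
width: -0.0
```

>>> play_rows --rows '[{"linear":[-0.18,0.17,0],"turn":[0,0,0.03],"hand":0},{"linear":[-0.17,0.17,0],"turn":[0,0,0.03],"hand":0},{"linear":[-0.17,0.18,0],"turn":[0,0,0.03],"hand":0},{"linear":[-0.17,0.18,0],"turn":[0,0,0.03],"hand":0}]'

```text
clock: 4.97
tcp_pos: [0.6299, 0.0852, 0.1686]
tool_rot: [0.886, 0.463, 0.001, 0.0]
contact_force: [4.6, -0.3, -1.0]
width: 0.0
```

>>> play_rows --rows '[{"linear":[-0.16,0.19,0],"turn":[0,0,0.03],"hand":0},{"linear":[-0.16,0.19,0],"turn":[0,0,0.03],"hand":0},{"linear":[-0.16,0.19,0],"turn":[0,0,0.03],"hand":0}]'

```text
clock: 5.35
tcp_pos: [0.6251, 0.0904, 0.1686]
tool_rot: [0.864, 0.503, 0.001, 0.001]
contact_force: [6.4, -1.1, -0.9]
width: 0.002
```

```bash
cat >> h.py <<'E'
def rep(s):
    st=r.sense();p=st["tcp_pos"][:2];a=yaw();d=p-piv(s)
    # implied lever angle: find th st normal distance matches 0.0195
    f=lambda th:(Rz(-(A-s*(.42-th)))@d)[0]-.0195
    from scipy.optimize import brentq
    try: th=brentq(f,-.4,.8)
    except Exception as e: th=None
    n=Rz(A-s*(.42-(th or 0)))@[1,0]
    print(round(st["clock"],2),st["tcp_pos"].round(4),"yaw",round(a,3),"F",st["contact_force"].round(1),"Fn",(n@st["contact_force"][:2]).round(1),"th",th,"along",(Rz(-(A-s*(.42-(th or 0))))@d)[1].round(4))
E
python3 - <<'E'
from h import *
rep(1)
snap("side","s3",(200,90,350,210),5);rep(1)
E
```

```text
5.35 [0.6251 0.0904 0.1686] yaw -0.517 F [ 6.4 -1.1 -0.9] Fn 6.0 th 0.18573286071038228 along 0.0841
5.4 [0.6249 0.0906 0.1686] yaw -0.516 F [ 5.1 -1.5 -0.9] Fn 5.1 th 0.1894101959272435 along 0.084
```

View pics/s3.png

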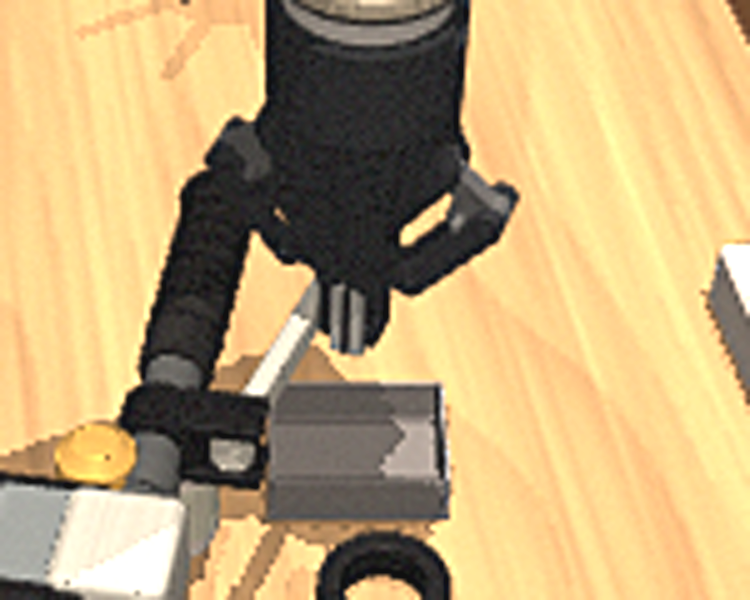

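The blade visibly swings in, at about 0.19 rad and 5 to 6 N, which matches the given spring. I'll go on to the stop.

>>> play_rows --rows '[{"linear":[-0.16,0.16,0],"turn":[0,0,0.03],"hand":0},{"linear":[-0.16,0.15,0],"turn":[0,0,0.03],"hand":0},{"linear":[-0.16,0.15,0],"turn":[0,0,0.03],"hand":0}]'

```text
clock: 5.78
tcp_pos: [0.6208, 0.0946, 0.1686]
tool_rot: [0.841, 0.541, 0.001, 0.001]
contact_force: [6.8, -1.8, -2.3]
width: -0.0
```

```bash
python3 -c "
from h import *
rep(1)"
```

```text
5.78 [0.6208 0.0946 0.1686] yaw -0.428 F [ 6.8 -1.8 -2.3] Fn 6.9 th 0.2553525333257926 along 0.0843
```

>>> play_rows --rows '[{"linear":[-0.09,0.06,0],"turn":[0,0,0],"hand":0},{"linear":[-0.09,0.05,0],"turn":[0,0,0],"hand":0},{"linear":[0,0,0],"turn":[0,0,0],"hand":0}]'

```text
clock: 6.15
tcp_pos: [0.6191, 0.0956, 0.1686]
tool_rot: [0.841, 0.541, 0.001, 0.001]
contact_force: [6.7, -1.8, -2.6]
width: 0.002
```

```bash
python3 -c "
from h import *
rep(1)"
```

```text
6.15 [0.6191 0.0956 0.1686] yaw -0.429 F [ 6.7 -1.8 -2.6] Fn 6.8 th 0.2786511137101657 along 0.084
```

>>> play_rows --rows '[{"linear":[-0.1,0.05,0],"turn":[0,0,0],"hand":0},{"linear":[-0.1,0.05,0],"turn":[0,0,0],"hand":0},{"linear":[0,0,0],"turn":[0,0,0],"hand":0}]'

```text
clock: 6.52
tcp_pos: [0.6174, 0.0966, 0.1686]
tool_rot: [0.841, 0.541, 0.001, 0.001]
contact_force: [7.9, -1.1, -2.9]
width: -0.002
```

```bash
python3 -c "
from h import *
rep(1)"
```

```text
6.53 [0.6174 0.0966 0.1686] yaw -0.429 F [ 7.9 -1.1 -2.9] Fn 7.6 th 0.302529845888323 along 0.0837
```

>>> play_rows --rows '[{"linear":[-0.1,0.05,0],"turn":[0,0,0],"hand":0},{"linear":[0,0,0],"turn":[0,0,0],"hand":0}]'

```text
clock: 6.78
tcp_pos: [0.617, 0.0968, 0.1687]
tool_rot: [0.841, 0.54, 0.002, 0.002]
contact_force: [8.7, -2.3, -3.9]
width: -0.002
```

```bash
python3 -c "
from h import *
rep(1)"
```

```text
6.78 [0.617  0.0968 0.1687] yaw -0.429 F [ 8.7 -2.3 -3.9] Fn 8.9 th 0.3067884346377281 along 0.0836
```

>>> play_rows --rows '[{"linear":[-0.1,0.05,0],"turn":[0,0,0],"hand":0},{"linear":[0,0,0],"turn":[0,0,0],"hand":0},{"linear":[0,0,0],"turn":[0,0,0],"hand":0}]'

```text
clock: 7.15
tcp_pos: [0.617, 0.0969, 0.1687]
tool_rot: [0.842, 0.54, 0.003, 0.002]
contact_force: [10.8, -1.8, -5.6]
width: -0.002
```

```bash
python3 -c "
from h import *
rep(1)
snap('side','s4',(200,90,350,210),5)
snap('wrist','w4',(80,110,330,310),3)"
```

```text
7.15 [0.617  0.0969 0.1687] yaw -0.429 F [10.8 -1.8 -5.6] Fn 10.5 th 0.30788631048234116 along 0.0836
```

View pics/s4.png

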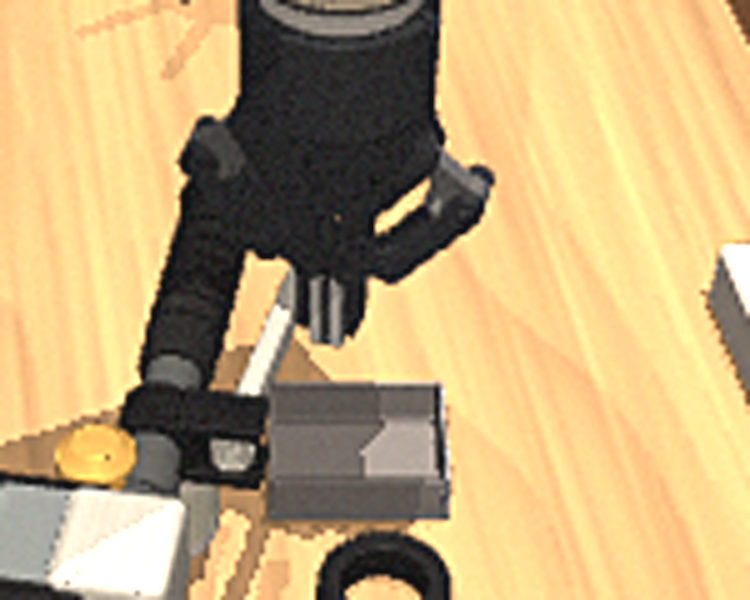

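View pics/w4.png

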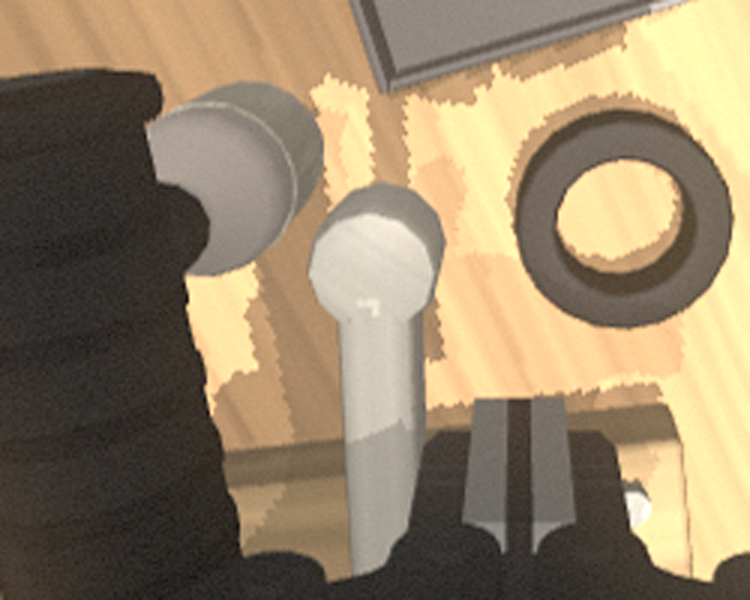

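The TCP has stopped moving at about 0.307 rad while the force climbs to 10.5 N, so the lever is on its stop. The wrist view shows a clear gap between blade and grip. Holding now.

>>> play_rows --rows '[{"linear":[0,0,0],"turn":[0,0,0],"hand":0},{"linear":[0,0,0],"turn":[0,0,0],"hand":0},{"linear":[0,0,0],"turn":[0,0,0],"hand":0},{"linear":[0,0,0],"turn":[0,0,0],"hand":0},{"linear":[0,0,0],"turn":[0,0,0],"hand":0},{"linear":[0,0,0],"turn":[0,0,0],"hand":0},{"linear":[0,0,0],"turn":[0,0,0],"hand":0},{"linear":[0,0,0],"turn":[0,0,0],"hand":0},{"linear":[0,0,0],"turn":[0,0,0],"hand":0},{"linear":[0,0,0],"turn":[0,0,0],"hand":0}]'

```text
clock: 8.5
tcp_pos: [0.6169, 0.0968, 0.1688]
tool_rot: [0.842, 0.54, 0.003, 0.002]
contact_force: [10.3, -1.2, -4.7]
width: 0.001
```

```bash
python3 -c "
from h import *
rep(1)"
```

```text
8.5 [0.6169 0.0968 0.1688] yaw -0.429 F [10.3 -1.2 -4.7] Fn 9.9 th 0.3079651577473992 along 0.0836
```

>>> play_rows --rows '[{"linear":[0.2,-0.1,0],"turn":[0,0,0],"hand":0},{"linear":[0.25,-0.2,0],"turn":[0,0,-0.03],"hand":0},{"linear":[0.25,-0.25,0],"turn":[0,0,-0.04],"hand":0},{"linear":[0.25,-0.28,0],"turn":[0,0,-0.04],"hand":0},{"linear":[0.25,-0.28,0],"turn":[0,0,-0.04],"hand":0},{"linear":[0.25,-0.28,0],"turn":[0,0,-0.04],"hand":0},{"linear":[0.3,-0.3,0],"turn":[0,0,-0.04],"hand":0},{"linear":[0.5,-0.4,0],"turn":[0,0,-0.04],"hand":0},{"linear":[1.0,-0.8,0],"turn":[0,0,0],"hand":0},{"linear":[1.2,-0.9,0],"turn":[0,0,0],"hand":0}]'

```text
clock: 9.75
tcp_pos: [0.6581, 0.0601, 0.168]
tool_rot: [0.906, 0.423, -0.001, -0.0]
contact_force: [0.1, 0.6, -0.8]
width: 0.003
```

```bash
python3 -c "
from h import *
rep(1)
snap('side','s5',(180,90,340,210),5)
snap('wrist','w5',(30,60,330,310),2.6)
s=.119
for a in (A-.42,A-.12): print(proj('side',[*(piv(1)+Rz(a)@[0,.119]),.189]))"
```

```text
9.75 [0.6581 0.0601 0.168 ] yaw -0.698 F [ 0.1  0.6 -0.8] Fn -0.4 th -0.31497119784687005 along 0.0964
[[276.93673116 141.18202026]]
[[261.6965951 136.5003005]]
```

View pics/s5.png

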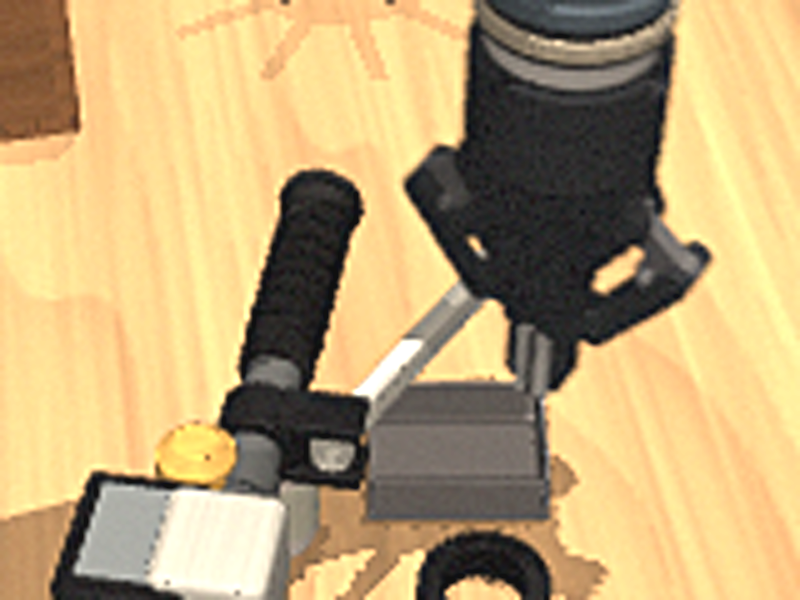

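View pics/w5.png

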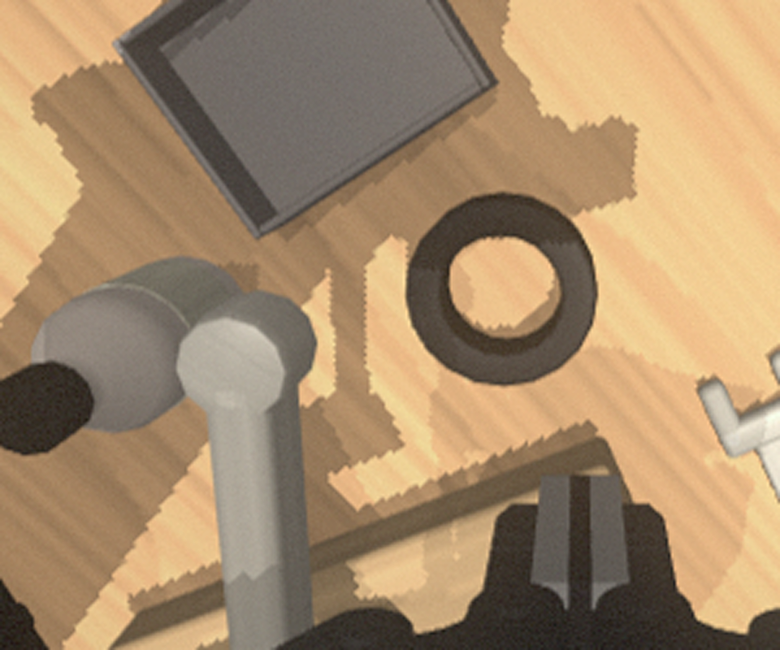

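The left lever is back at its rest place and nothing around it has moved. Going over to the right one.

>>> play_rows --rows '[{"linear":[0.5,-0.5,3.0],"turn":[0,0,0],"hand":0},{"linear":[0,0,3.5],"turn":[0,0,0],"hand":0},{"linear":[-0.8,-3.2,3.0],"turn":[0,0,0.1],"hand":0},{"linear":[-1.0,-3.2,0],"turn":[0,0,0.1],"hand":0},{"linear":[-1.0,-3.2,0],"turn":[0,0,0.1],"hand":0},{"linear":[-1.0,-3.2,0],"turn":[0,0,0.1],"hand":0},{"linear":[-1.0,-3.2,0],"turn":[0,0,0.1],"hand":0},{"linear":[-1.0,-3.2,0],"turn":[0,0,0.1],"hand":0},{"linear":[-1.0,-3.2,0],"turn":[0,0,0.1],"hand":0},{"linear":[-1.0,-2.5,0],"turn":[0,0,0.11],"hand":0}]'

```text
clock: 11.1
tcp_pos: [0.5844, -0.1949, 0.263]
tool_rot: [0.666, 0.746, -0.0, -0.0]
contact_force: [-0.0, 0.6, -0.1]
width: 0.0
```

>>> play_rows --rows '[{"linear":[0,0,0],"turn":[0,0,0],"hand":0},{"linear":[0,0,0],"turn":[0,0,0],"hand":0}]'

```text
clock: 11.35
tcp_pos: [0.5855, -0.192, 0.2633]
tool_rot: [0.667, 0.745, 0.001, -0.0]
contact_force: [0.1, 0.8, 0.3]
width: -0.004
```

```bash
python3 - <<'E'
from h import *
rep(-1)
snap('side','s6',(150,110,350,260),4)
a=A+.42
for L in (.04,.085,.119):
  for off in (-.005,.005):
    p=piv(-1)+Rz(a)@[off,-L];print(L,off,proj("wrist",[*p,.189])[0].round(1))
snap('wrist','w6',None,1.5)
E
```

```text
11.35 [ 0.5855 -0.192   0.2633] yaw 0.111 F [0.1 0.8 0.3] Fn 0.2 th None along -0.0844
0.04 -0.005 [153.1 142.6]
0.04 0.005 [169.1 142.6]
0.085 -0.005 [158.8 210.1]
0.085 0.005 [173.9 210.1]
0.119 -0.005 [162.7 256.2]
0.119 0.005 [177.1 256.2]
```

View pics/s6.png

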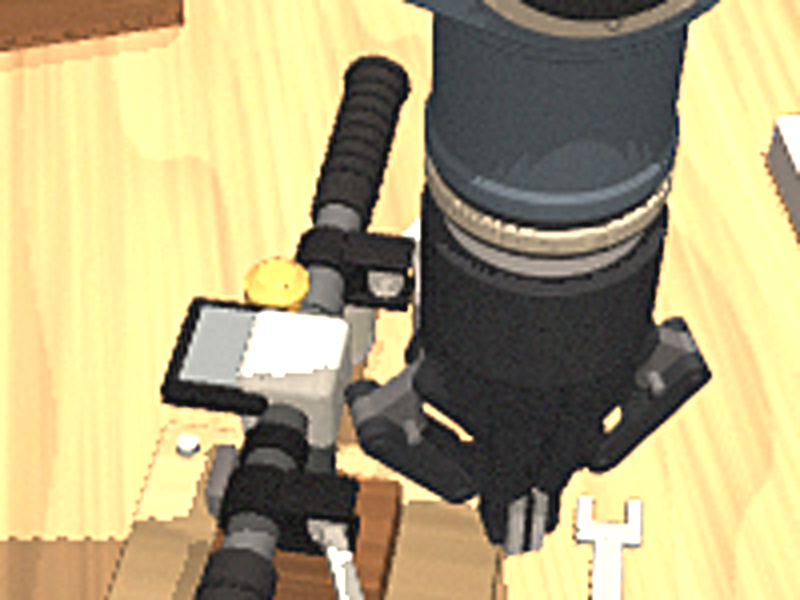

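View pics/w6.png

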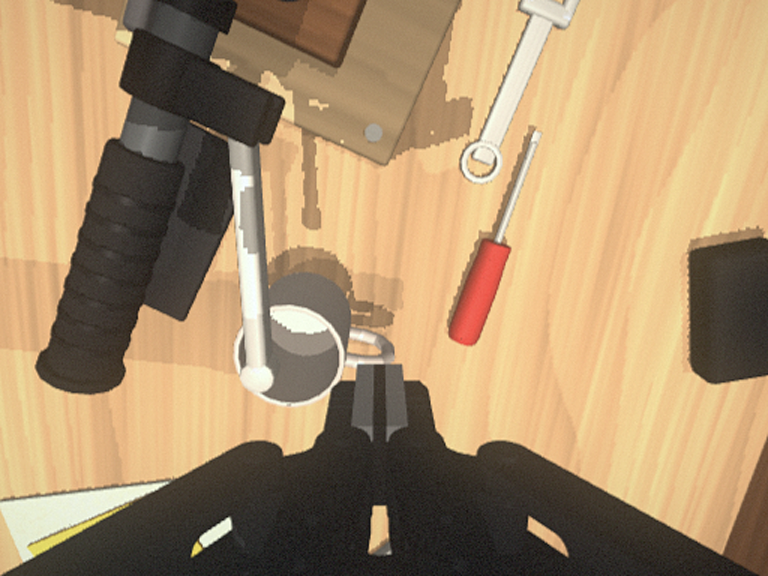

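The wrist view shows the right blade with its tip at (171,253), against (170,256) predicted. The mug is well below the blade. Descending outside the lever and closing in.

>>> play_rows --rows '[{"linear":[0,0,-2.5],"turn":[0,0,0],"hand":0},{"linear":[0,0,-3.0],"turn":[0,0,0],"hand":0},{"linear":[0,0,-2.5],"turn":[0,0,0],"hand":0},{"linear":[0,0,-1.5],"turn":[0,0,0],"hand":0},{"linear":[-0.6,-0.07,0],"turn":[0,0,0],"hand":0},{"linear":[-0.6,-0.07,0],"turn":[0,0,0],"hand":0},{"linear":[-0.6,-0.07,0],"turn":[0,0,0],"hand":0},{"linear":[-0.6,-0.07,0],"turn":[0,0,0],"hand":0},{"linear":[-0.3,-0.03,0],"turn":[0,0,0],"hand":0}]'

```text
clock: 12.58
tcp_pos: [0.5578, -0.1969, 0.1687]
tool_rot: [0.667, 0.745, 0.0, 0.0]
contact_force: [0.5, 0.2, 0.7]
width: -0.004
```

```bash
python3 - <<'E'
from h import *
rep(-1)
snap('side','s7',(170,150,330,270),5)
snap('wrist','w7',(80,90,330,310),3)
E
```

```text
12.57 [ 0.5578 -0.1969  0.1687] yaw 0.111 F [0.5 0.2 0.7] Fn 0.5 th -0.1092361854527514 along -0.0889
```

View pics/s7.png

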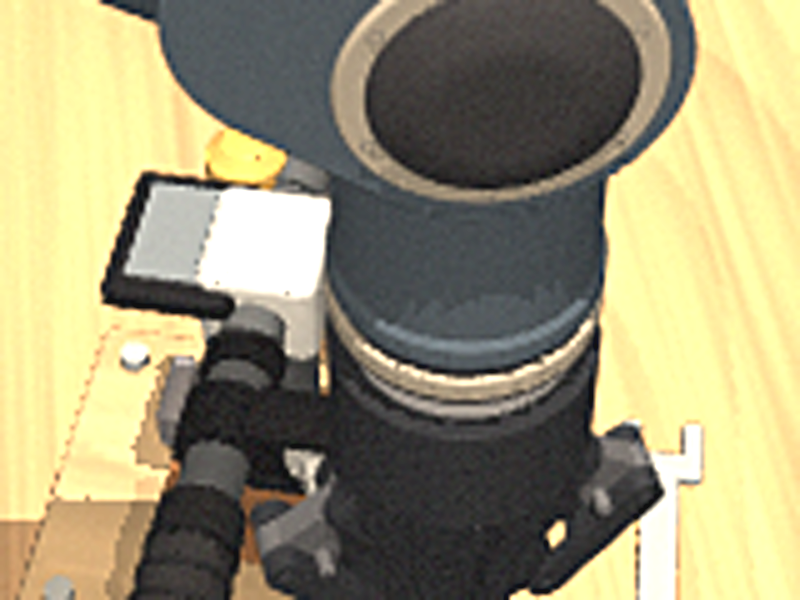

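View pics/w7.png

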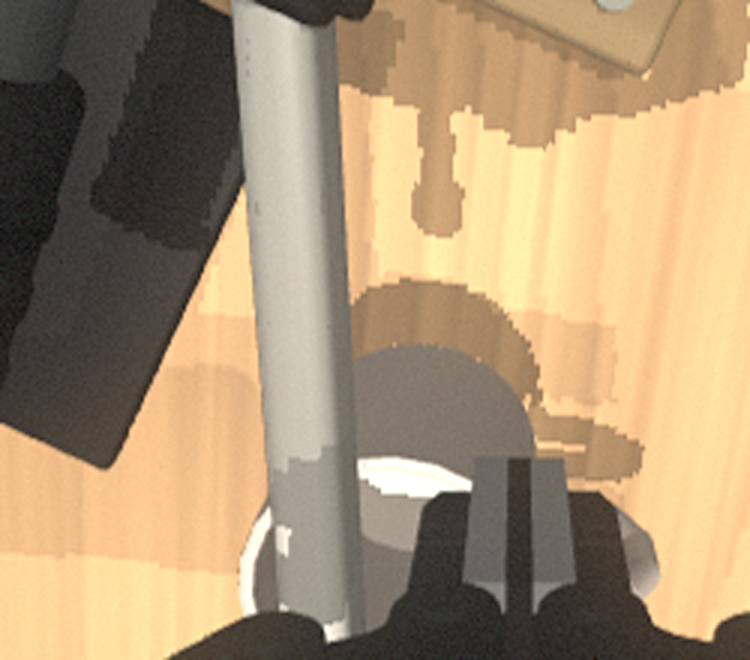

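>>> play_rows --rows '[{"linear":[-0.27,-0.02,0],"turn":[0,0,0],"hand":0},{"linear":[-0.27,-0.02,0],"turn":[0,0,0],"hand":0},{"linear":[-0.2,-0.01,0],"turn":[0,0,0],"hand":0},{"linear":[-0.2,-0.01,0],"turn":[0,0,0],"hand":0},{"linear":[-0.25,-0.07,0],"turn":[0,0,-0.03],"hand":0},{"linear":[-0.25,-0.06,0],"turn":[0,0,-0.03],"hand":0},{"linear":[-0.25,-0.06,0],"turn":[0,0,-0.03],"hand":0}]'

```text
clock: 13.55
tcp_pos: [0.5418, -0.1991, 0.1684]
tool_rot: [0.7, 0.714, 0.001, 0.001]
contact_force: [4.3, -0.3, -1.3]
width: 0.002
```

```bash
python3 -c "
from h import *
rep(-1)"
```

```text
13.55 [ 0.5418 -0.1991  0.1684] yaw 0.019 F [ 4.3 -0.3 -1.3] Fn 4.3 th 0.07613120832566411 along -0.0855
```

>>> play_rows --rows '[{"linear":[-0.25,-0.05,0],"turn":[0,0,-0.03],"hand":0},{"linear":[-0.25,-0.04,0],"turn":[0,0,-0.03],"hand":0},{"linear":[-0.25,-0.04,0],"turn":[0,0,-0.03],"hand":0},{"linear":[-0.25,-0.03,0],"turn":[0,0,-0.03],"hand":0},{"linear":[-0.25,-0.02,0],"turn":[0,0,-0.03],"hand":0}]'

```text
clock: 14.18
tcp_pos: [0.5293, -0.2015, 0.1685]
tool_rot: [0.752, 0.659, 0.0, 0.001]
contact_force: [5.2, -2.4, -3.1]
width: -0.002
```

```bash
python3 -c "
from h import *
rep(-1)"
```

```text
14.18 [ 0.5293 -0.2015  0.1685] yaw -0.131 F [ 5.2 -2.4 -3.1] Fn 5.4 th 0.22221964434945962 along -0.0855
```

>>> play_rows --rows '[{"linear":[-0.2,0,0],"turn":[0,0,-0.03],"hand":0},{"linear":[-0.15,0,0],"turn":[0,0,-0.03],"hand":0},{"linear":[-0.1,0,0],"turn":[0,0,0],"hand":0},{"linear":[0,0,0],"turn":[0,0,0],"hand":0}]'

```text
clock: 14.68
tcp_pos: [0.525, -0.2019, 0.1685]
tool_rot: [0.771, 0.637, 0.0, 0.001]
contact_force: [6.1, -3.9, -4.6]
width: 0.002
```

```bash
python3 -c "
from h import *
rep(-1)"
```

```text
14.68 [ 0.525  -0.2019  0.1685] yaw -0.19 F [ 6.1 -3.9 -4.6] Fn 6.7 th 0.2711848384951874 along -0.0856
```

>>> play_rows --rows '[{"linear":[-0.1,-0.02,0],"turn":[0,0,0],"hand":0},{"linear":[-0.1,-0.02,0],"turn":[0,0,0],"hand":0},{"linear":[0,0,0],"turn":[0,0,0],"hand":0}]'

```text
clock: 15.05
tcp_pos: [0.5232, -0.2018, 0.1685]
tool_rot: [0.771, 0.637, 0.001, 0.001]
contact_force: [6.5, -2.7, -4.7]
width: -0.002
```

```bash
python3 -c "
from h import *
rep(-1)"
```

```text
15.05 [ 0.5232 -0.2018  0.1685] yaw -0.19 F [ 6.5 -2.7 -4.7] Fn 6.9 th 0.29195552228202803 along -0.0853
```

>>> play_rows --rows '[{"linear":[-0.1,0,0],"turn":[0,0,0],"hand":0},{"linear":[-0.1,0,0],"turn":[0,0,0],"hand":0},{"linear":[0,0,0],"turn":[0,0,0],"hand":0}]'

```text
clock: 15.42
tcp_pos: [0.5217, -0.2016, 0.1686]
tool_rot: [0.771, 0.637, 0.001, 0.001]
contact_force: [7.8, -2.4, -4.8]
width: -0.003
```

```bash
python3 -c "
from h import *
rep(-1)"
```

```text
15.43 [ 0.5217 -0.2016  0.1686] yaw -0.19 F [ 7.8 -2.4 -4.8] Fn 8.1 th 0.3095190567526708 along -0.0851
```

Moved 1.5 of 2 mm and the force is rising, so the stop is close. One more millimetre to confirm.

>>> play_rows --rows '[{"linear":[-0.1,0,0],"turn":[0,0,0],"hand":0},{"linear":[0,0,0],"turn":[0,0,0],"hand":0},{"linear":[0,0,0],"turn":[0,0,0],"hand":0}]'

```text
clock: 15.8
tcp_pos: [0.5216, -0.2016, 0.1686]
tool_rot: [0.771, 0.637, 0.002, 0.002]
contact_force: [10.1, -1.8, -5.9]
width: 0.001
```

```bash
python3 -c "
from h import *
rep(-1)"
```

```text
15.8 [ 0.5216 -0.2016  0.1686] yaw -0.19 F [10.1 -1.8 -5.9] Fn 10.3 th 0.31076558920313685 along -0.0851
```

The TCP no longer moves and the force is 10.3 N: firm stop, as on the left. Holding.

>>> play_rows --rows '[{"linear":[0,0,0],"turn":[0,0,0],"hand":0},{"linear":[0,0,0],"turn":[0,0,0],"hand":0},{"linear":[0,0,0],"turn":[0,0,0],"hand":0},{"linear":[0,0,0],"turn":[0,0,0],"hand":0},{"linear":[0,0,0],"turn":[0,0,0],"hand":0},{"linear":[0,0,0],"turn":[0,0,0],"hand":0},{"linear":[0,0,0],"turn":[0,0,0],"hand":0},{"linear":[0,0,0],"turn":[0,0,0],"hand":0},{"linear":[0,0,0],"turn":[0,0,0],"hand":0},{"linear":[0,0,0],"turn":[0,0,0],"hand":0}]'

```text
clock: 17.05
tcp_pos: [0.5216, -0.2016, 0.1686]
tool_rot: [0.771, 0.637, 0.002, 0.002]
contact_force: [8.8, -1.7, -7.2]
width: 0.002
```

```bash
python3 - <<'E'
from h import *
rep(-1)
snap('wrist','w8',(80,90,330,310),3)
E
```

```text
17.05 [ 0.5216 -0.2016  0.1686] yaw -0.19 F [ 8.8 -1.7 -7.2] Fn 9.0 th 0.3109892589281774 along -0.085
```

View pics/w8.png

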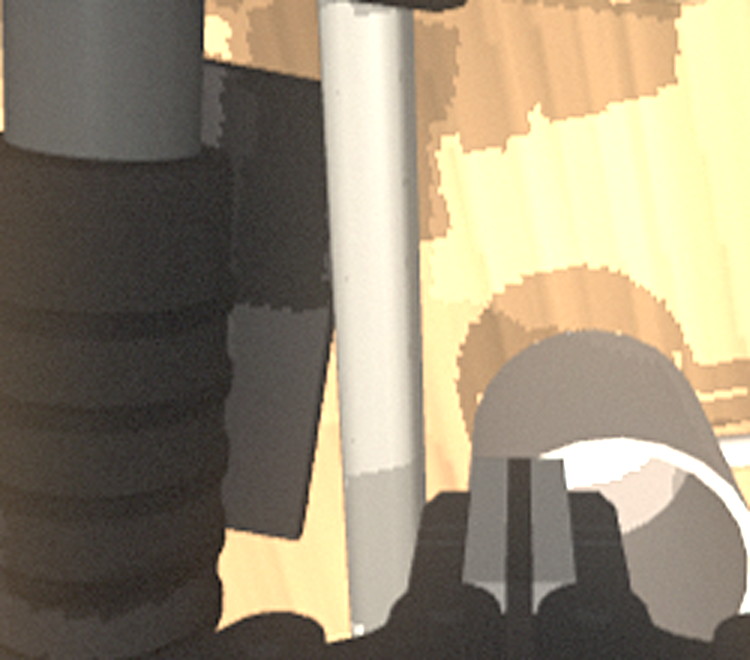

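The blade is against its stop with a clear gap to the grip, held for about 1.4 s. Releasing slowly outward.

>>> play_rows --rows '[{"linear":[0.25,0,0],"turn":[0,0,0],"hand":0},{"linear":[0.3,0,0],"turn":[0,0,0.03],"hand":0},{"linear":[0.35,0.03,0],"turn":[0,0,0.04],"hand":0},{"linear":[0.35,0.04,0],"turn":[0,0,0.04],"hand":0},{"linear":[0.35,0.05,0],"turn":[0,0,0.04],"hand":0},{"linear":[0.35,0.07,0],"turn":[0,0,0.04],"hand":0},{"linear":[0.4,0.08,0],"turn":[0,0,0.04],"hand":0},{"linear":[0.6,0.08,0],"turn":[0,0,0.04],"hand":0},{"linear":[1.2,0.13,0],"turn":[0,0,0],"hand":0},{"linear":[1.6,0.17,0],"turn":[0,0,0],"hand":0}]'

```text
clock: 18.35
tcp_pos: [0.577, -0.1945, 0.1681]
tool_rot: [0.678, 0.735, -0.0, -0.001]
contact_force: [0.3, -0.2, -0.7]
width: 0.001
```

>>> play_rows --rows '[{"linear":[1.0,0,2.0],"turn":[0,0,0],"hand":0},{"linear":[1.0,0,4.0],"turn":[0,0,0],"hand":0},{"linear":[3.0,0,4.0],"turn":[0,0,0],"hand":0},{"linear":[5.0,0,4.0],"turn":[0,0,0],"hand":0},{"linear":[5.0,0,3.0],"turn":[0,0,0],"hand":0},{"linear":[2.0,0,0],"turn":[0,0,0],"hand":0},{"linear":[0,0,0],"turn":[0,0,0],"hand":0},{"linear":[0,0,0],"turn":[0,0,0],"hand":0}]'

```text
clock: 19.35
tcp_pos: [0.745, -0.1945, 0.3365]
tool_rot: [0.678, 0.735, -0.001, -0.001]
contact_force: [1.4, 0.3, -0.4]
width: 0.002
```

```bash
python3 - <<'E'
from h import *
s=r.sense();print(s["clock"],s["tcp_pos"],s["contact_force"],abs(s["qvel"]).max())
snap('side','s9',None,1.5); snap('top','t9',None,1.5); snap('wrist','w9',None,1)
for sg in (1,-1):
    print(proj('wrist',[*(piv(sg)+Rz(A-sg*.42)@[0,sg*.117]),.189]),proj('wrist',[*(piv(sg)+Rz(A-sg*.12)@[0,sg*.117]),.189]))
E
```

```text
19.35 [ 0.74501948 -0.19453625  0.33653762] [ 1.38600702  0.2943612  -0.40593316] 0.01801423091605004
[[ 123.83421244 -335.82590988]] [[  71.88619709 -388.12227757]]
[[ 10.4431182  200.21847304]] [[-29.87362146 195.76088815]]
```

View pics/s9.png

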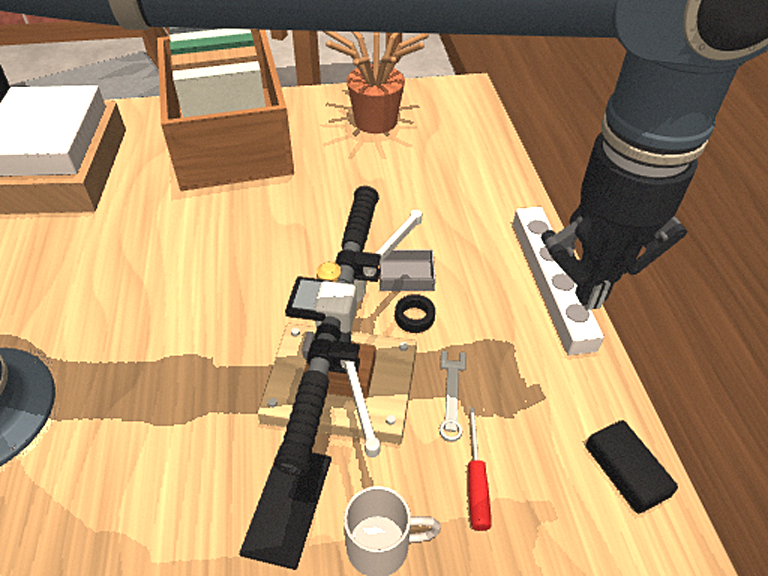

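View pics/t9.png

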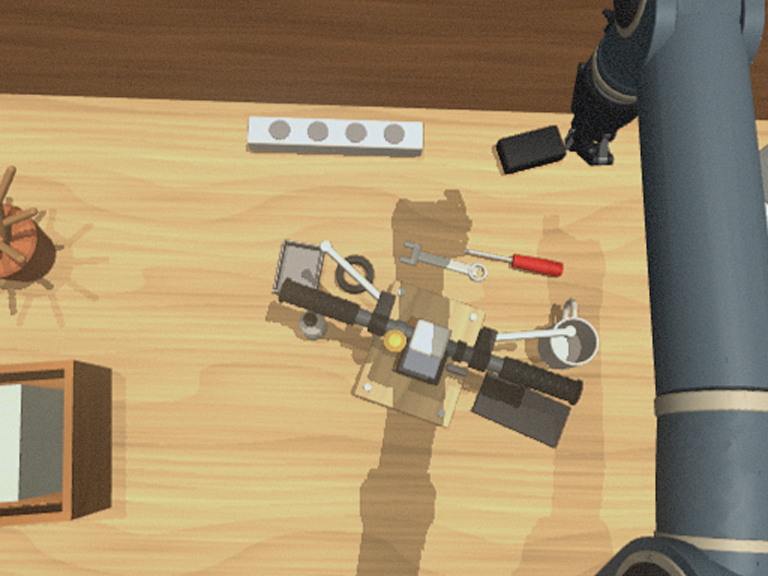

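View pics/w9.png

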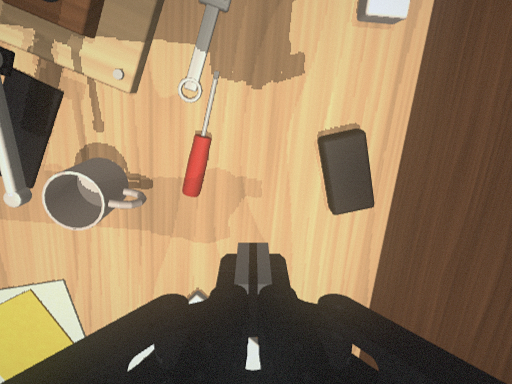

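Both tips are back where they started in the top view: left (216.7,163.5), right (380.5,220.7). All loose things look unmoved and the arm is clear. Handing in.

```bash
python3 -c "
from h import *
print(r.hand_in())"
```

```text
the job is handed in; nothing more can be done
None
```

I checked both brakes, left first and then right, pressing with the back of the shut fingers, and handed the job in at about 19.5 s on the robot's clock.

| | Left lever | Right lever |
|---|---|---|
| Lever angle where it stopped, from the fitted handlebar position | about 0.308 rad | about 0.311 rad |
| Largest normal force | about 10.5 N | about 10.3 N |
| Time held at the stop | over 1.3 s | over 1.2 s |

- **Firm stop:** on each side the tool stopped moving while the force kept climbing. The wrist pictures showed a clear gap between blade and grip.
- **Release:** I drew back slowly. The left lever had sprung back to its rest place before I went to the right one. In the last top view both tips were within a pixel of where they started.
- **Surroundings:** I saw nothing moved in the last pictures. The arm finished at about (0.745, -0.195, 0.337) m, clear of everything.

Three things did not agree perfectly:
- **Cameras:** the top and side views differed by about 3.5 mm along y.
- **Lever angle:** both stop angles read about 0.01 rad over the nominal 0.30.
- **Vertical force:** up to 7 N pulled down on the tool during the holds. I took this as friction on the blade and did not check it further.

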